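Tighten the slotted screw of a plate press

ROBOT

A 7-joint arm with a two-finger parallel gripper is mounted at the origin on the work surface. World frame = base frame: x ahead of the robot, y to its left, z up, the work surface at z = 0. Lengths are in m, angles in rad, forces in N, time in s.
With the tool pointing down it reaches from about 0.425 to 0.95 m from the base axis. Payload 4.7 kg.
Tool frame: the origin (TCP) lies on the centre line of the jaws, within the pads' length; the fingertips stand robot.nose_length ahead of it and the grasp point (between the pads) lies 8 mm behind it (robot.nose_length is the distance from the TCP to the fingertips, in m); z points along the fingers, x is the direction in which the jaws open and shut, and the axes are right-handed (so a half turn about z gives the same grasp; the last joint's range is limited). The gripper opens to 85 mm and grips with 20 to 120 N. Pads are 22 mm wide; open, the fingers measure 114 mm over their backs; the gripper's body (76 mm by 85 mm) begins 54 mm behind the grasp point. The pads swing forward as they close: fully open they stand 13 mm farther back than shut.
Start: joints at [-1.264, 0.469, -0.049, 1.532, 0.024, 1.141, -0.082], TCP at [0.222, 0.637, 0.242] pointing down, gripper open.
Joint ranges: [-2.59, 2.59], [-0.33, 1.99], [-1.39, 1.29], [0.1, 2.45], [-1.04, 4.18], [0.21, 1.99], [-2.66, 2.66]. Speed limits (rad/s): [2.57, 2.57, 3.14, 3.14, 3.14, 3.14, 3.14].

INTERFACE

Orientations are given as [roll, pitch, yaw] about the fixed x, y, z axes, in that order (R = Rz(yaw) Ry(pitch) Rx(roll)).
In Python, from plant import robot gives the robot as it stands. Calls block until the motion is done:
- robot.goto(position, orientation): joint-space move of the TCP to a pose.
- robot.move_straight(position, vel=0.15, attitude=None, contact_N=None): straight line of the TCP; attitude=None keeps the orientation; vel is the mean speed in m/s. With contact_N (N) it stops when the force on the tool has changed by that much, and returns True; else False.
- robot.move_joints(angles): joint-space move.
- robot.grip(opening, strength=None): opening from 0.0 (shut) to 1.0 (fully open); strength is the grip in N (None keeps the last); returns when the fingers have stopped.
- robot.sleep(seconds).
- robot.inverse_kinematics(position, orientation): joint angles nearest the present ones, or None.
- robot.sense(): the state.
- robot.grab_frame(name): name is "scene" or "top" or "wrist"; returns a dict with "image" (400x640x3 uint8, red, green, blue), "range_z" (400x640 float32, m along the optical axis (not along the pixel's ray), 0 where there is no reading), "fx", "fy", "cx", "cy" (pixels), "R" (3x3) and "t" (3): a world point X has camera coordinates R X + t. Camera axes: x right, y down, z forward; pixel columns grow to the right and rows downward; lengths in m; the calibration is good to about 2 mm. A picture is of the moment at which its call begins.
A pose or a line that the arm cannot do raises robot.IKError and nothing moves.
- robot.close_job(): hands the job in, once; it reports no verdict.
The state is a dict: "t": time; "joint_pos": joint angles; "joint_velocities": joint speeds; "effort": joint torques, N m; "tcp_pos": TCP position; "tcp_rot": TCP orientation; "wrist_force": force on the tool from outside, world axes, zero at the start; "torque": the same for the moment, N m; "opening": opening from 0.0 (shut) to 1.0 (fully open).
Only numpy, scipy, OpenCV 4.12 (cv2) and the standard library are available. Lean on these libraries where they do the work, as an engineer would, in place of code of your own. Each camera call takes 0.05 s, during which the arm holds its last target.

TASK

Take the flat driver out of its wooden stand, set its blade in the slot of the press's big screw and turn clockwise, keeping the blade seated, until the screw comes up firm and the pad holds the stack of copper plates tight; stop there, do not crush the plates, and do not turn the screw with the fingers. Then put the driver back hanging in its stand and leave everything else where it is.

Things in the scene. Friction and masses are not known exactly. Their poses are not given: they have to be found in the camera images.
- press: black steel hand press fixed to the bench: base plate 140 x 180 x 20 mm (x, y, z), two studs at y = +-72 mm carrying a bridge 50 x 180 mm, its top 88 mm above the bench (nuts to 97 mm), and an upright screw with a big slotted head in the bridge's middle. Origin: centre of the base plate's underside, on the screw's axis.
- screw: round slotted steel screw head, 44 mm across, on the press; floor of the slot starts 100 to 104 mm above the bench. Origin: centre of the slot's floor; x along the slot, z up. Slot 8.5 mm wide, 9 mm deep, open at both ends. Clockwise from above tightens: steep thread, head and pad sink about 3 mm per radian. It turns freely at about 0.08 N m and stays where left.
- pad: round steel pad, 60 mm across, 10 mm thick, on stiff disc springs (40 N/mm) under the bridge, lowered by the screw. Origin: centre of its underside. It meets the plates after 0.6 to 1.7 rad of turning; then the turning torque climbs by 0.3 N m per radian or more: 0.3 rad on (some 35 N) is tight, 0.8 rad on (100 N) crushes them. Held still, up to 0.16 N m less is felt (friction). Let go, it stays tight.
- stack: stack of five copper plates behaving as one block, 75 x 95 mm, about 15 mm high, lying loose on the press's base plate under the pad. Origin: centre of its underside.
- driver: stubby flat driver, 134 mm long, 160 g, hanging upright in the stand by its flange. Origin: middle of the blade's tip edge; z up the shaft to the handle, x along the blade's width. Blade 28 mm wide, 5 mm thick to z = 11 mm, 6.5 mm thick to 23; shaft 12 mm thick to 66; round flange 50 mm across to 72; black flat-sided handle 36 x 24 mm (x, y) to z = 134: its long side runs along the blade.
- stand: wooden block 85 x 85 x 85 mm, fixed to the bench, with an upright round through hole 34 mm across in the middle of its top; the driver's flange rests on the top, blade in the hole (tip 19 mm above the bench). Origin: centre of its underside.
- brass_plates: bystander: pile of brass plates 60 x 90 x 14 mm, lying loose. Origin: centre of its underside.
- tub: bystander: open white plastic tub, 90 mm across, 75 mm high. Origin: centre of its underside.
- bolt: bystander: loose hex bolt lying on the bench along its x, 100 mm long, head 24 mm. Origin: on the bench under the joint of head and shank.
Not all that is in view belongs to the job. What is shaped like the driver but purple is not meant.

How it is judged:
By the outcome, as a careful person would: the job done as asked, in the order asked, and still so for the second after the job is handed in, with the robot touching nothing.
It also fails if it takes over 61 s, if anything falls off the work surface, if the arm or the gripper's body presses on something with over 40 N, if the wrist force passes 120 N, or if a joint passes its speed limit or range.

## Working session

There is one attempt and no reset: what is moved stays moved. The work goes in short steps, each a Python script; the robot and the scene stay as the last script left them, time stands still between calls to the robot, and variables do not carry over. Pictures are saved under pics/ and viewed, and the job is handed in when it is done.

```bash
ls; mkdir -p pics
python3 - <<'E'
from plant import robot
import cv2,numpy as np
for n in ["scene","top","wrist"]:
    f=robot.grab_frame(n); cv2.imwrite(f"pics/{n}0.png",f["image"][:,:,::-1]); np.savez(f"pics/{n}0.npz",**f)
    print(n,f["fx"],f["cx"],f["cy"],-f["R"].T@f["t"])
s=robot.sense(); print(s); print(robot.nose_length)
E
```

```text
pics
scene 402.2692609619269 310.50261826826085 203.43833016007778 [ 1.22399552 -0.22741618  0.74279119]
top 503.2959806106288 320.0733404630382 198.05850330167954 [ 0.45181404 -0.04530781  1.0565497 ]
wrist 318.4359531230422 319.1252294189733 197.986831793931 [0.15924225 0.65943948 0.37361216]
{'t': 0.15, 'joint_pos': array([-1.26390889,  0.46926923, -0.04861826,  1.53342391,  0.02410837,
        1.14097128, -0.08229062]), 'joint_velocities': array([ 1.31643999e-03, -9.73922224e-04, -2.18135280e-05, -2.36355494e-03,
        9.48694744e-04, -6.05675801e-04,  4.68801171e-04]), 'effort': array([ 1.76109652e-04, -5.10764194e+01, -4.70202940e-02, -2.37977636e+01,
        1.06925651e-02,  5.36686886e-03, -1.74775352e-05]), 'tcp_pos': array([0.22225214, 0.63691144, 0.24149188]), 'tcp_rot': array([3.14155025e+00, 1.48539881e-03, 1.23506824e+00]), 'wrist_force': array([-0.18316049, -1.1925792 , -0.63359103]), 'torque': array([-0.0434578 ,  0.0071932 , -0.00799167]), 'opening': 1.0019563269570264}
0.011
```

View pics/scene0.png

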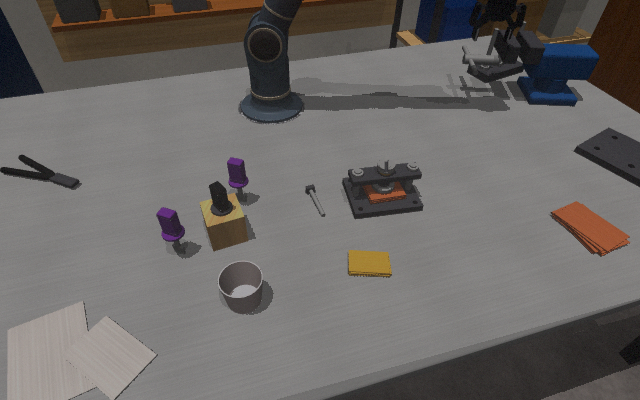

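View pics/top0.png

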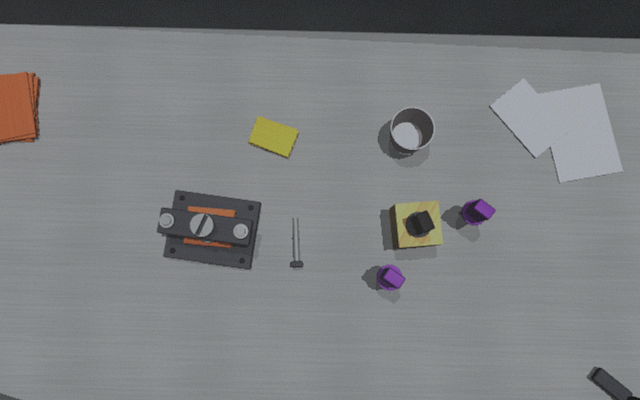

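View pics/wrist0.png

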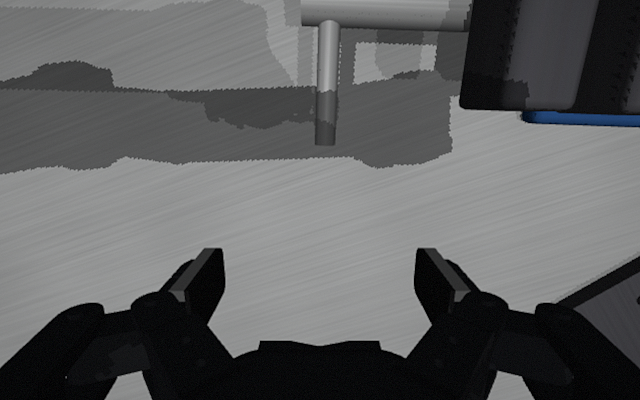

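The scene view shows the driver (black handle, px 219,197) in its wooden stand, with purple look-alikes at (171,225) and (237,175). The press is at (383,185). The top view shows the driver at (420,224) and the screw at (202,225). I'll enlarge both.

```bash
cat > h.py <<'E'
import numpy as np,cv2
def load(n): return dict(np.load(f"pics/{n}.npz"))
def pt(f,u,v,z=None):
    d=f["range_z"][int(round(v)),int(round(u))] if z is None else z
    c=np.array([(u-f["cx"])/f["fx"]*d,(v-f["cy"])/f["fy"]*d,d]); return f["R"].T@(c-f["t"])
def ray(f,u,v,h):
    o=-f["R"].T@f["t"]; d=f["R"].T@np.array([(u-f["cx"])/f["fx"],(v-f["cy"])/f["fy"],1]); return o+d*(h-o[2])/d[2]
def proj(f,X):
    c=f["R"]@np.array(X)+f["t"]; return c[0]/c[2]*f["fx"]+f["cx"],c[1]/c[2]*f["fy"]+f["cy"]
def cloud(f):
    v,u=np.mgrid[:400,:640]; d=f["range_z"]; c=np.stack([(u-f["cx"])/f["fx"]*d,(v-f["cy"])/f["fy"]*d,d],-1)
    return (c-f["t"])@f["R"]
def crop(f,u0,v0,w,h,k,name):
    im=f["image"][v0:v0+h,u0:u0+w,::-1]; cv2.imwrite(name,cv2.resize(im,None,fx=k,fy=k,interpolation=cv2.INTER_CUBIC))
E
python3 - <<'E'
from h import *
f=load("top0")
crop(f,370,180,130,120,5,"pics/c1.png")
crop(f,150,180,130,100,6,"pics/c2.png")
P=cloud(f)
for nm,(u0,v0,u1,v1),lo,hi in [("handle",(385,195,450,260),.17,.22),("handletop",(385,195,450,260),.192,.22),("flange",(385,195,450,260),.085,.1),("standtop",(385,195,450,260),.078,.095),("head",(180,205,225,250),.1,.13),("purp1",(360,250,420,310),.03,.2),("purp2",(455,190,500,240),.03,.2),("base",(155,180,270,275),.012,.025),("bridge",(150,180,270,275),.08,.1)]:
    Q=P[v0:v1,u0:u1].reshape(-1,3); Q=Q[(Q[:,2]>lo)&(Q[:,2]<hi)]
    if len(Q):
        r=cv2.minAreaRect((Q[:,:2]*1000).astype(np.float32)); print(nm,len(Q),r,np.percentile(Q[:,2],[5,50,95]).round(3),np.median(Q,0).round(3))
print(f["R"].round(3))
E
```

```text
flange 995 ((544.2504272460938, -237.291259765625), (84.88021850585938, 85.19294738769531), 6.321587562561035) [0.085 0.087 0.093] [ 0.541 -0.229  0.087]
standtop 1568 ((544.3508911132812, -237.71315002441406), (85.04183197021484, 86.33063507080078), 5.851838111877441) [0.082 0.086 0.092] [ 0.541 -0.23   0.086]
head 458 ((529.77978515625, 175.7220001220703), (43.330474853515625, 42.875823974609375), 73.7437515258789) [0.102 0.111 0.115] [0.53  0.176 0.111]
purp1 552 ((441.61712646484375, -180.77880859375), (43.9662971496582, 49.127750396728516), 63.09452819824219) [0.07  0.124 0.136] [ 0.44  -0.178  0.124]
purp2 631 ((567.1510620117188, -345.61236572265625), (48.787635803222656, 40.18291091918945), 36.621826171875) [0.07  0.113 0.136] [ 0.567 -0.343  0.113]
base 3168 ((529.9725341796875, 176.1911163330078), (180.99810791015625, 139.8726348876953), 83.26744079589844) [0.017 0.02  0.023] [0.499 0.17  0.02 ]
bridge 1871 ((529.9782104492188, 176.0435333251953), (180.35665893554688, 50.14482116699219), 83.2671890258789) [0.085 0.088 0.098] [0.529 0.159 0.088]
[[ 0.023 -1.     0.003]
 [-0.99  -0.024 -0.141]
 [ 0.141  0.    -0.99 ]]
```

View pics/c1.png

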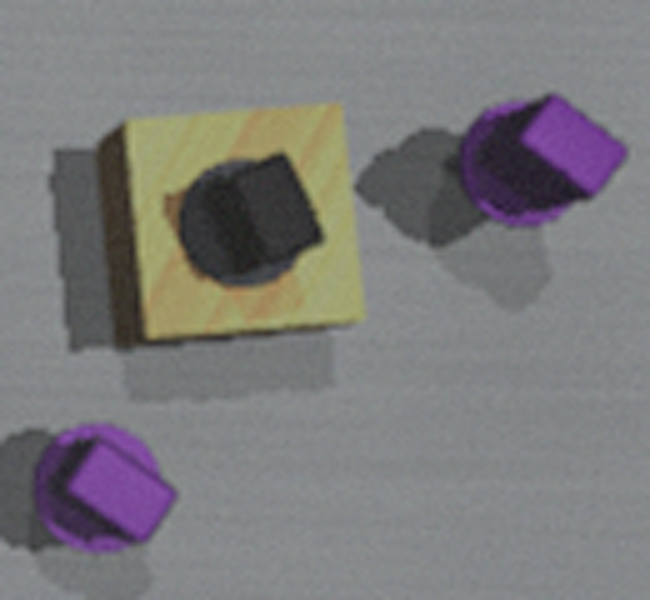

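View pics/c2.png

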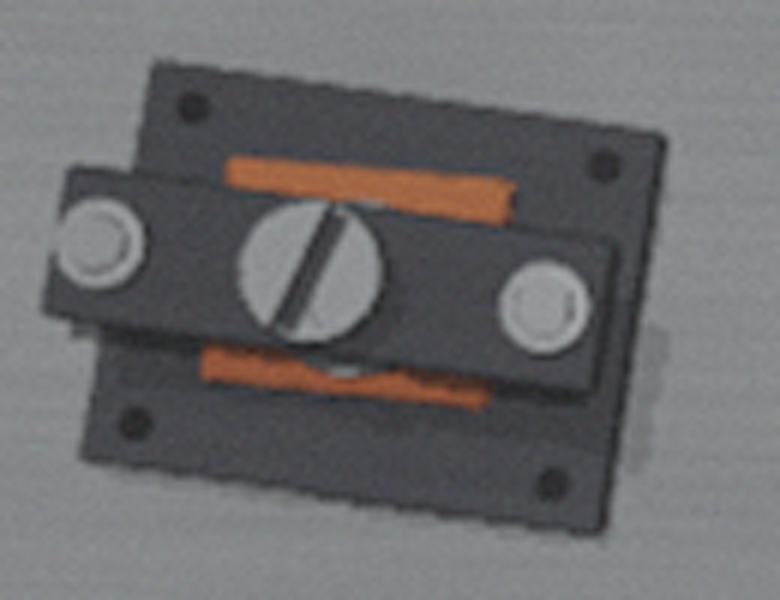

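Run:
```python
from h import *
f=load("top0"); P=cloud(f)
Q=P[195:260,385:450].reshape(-1,3); z=Q[:,2]; Q=Q[(z>.148)&(z<.165)]
print("handle",len(Q),cv2.minAreaRect((Q[:,:2]*1000).astype(np.float32)),np.median(Q[:,2]))
c=np.array([ray(f,370+u/5,180+v/5,.153)[:2] for u,v in [(285,153),(325,240),(273,268),(232,180)]])*1000
print(c.round(1),c.mean(0),[np.linalg.norm(c[i]-c[(i+1)%4]).round(1) for i in range(4)])
print("ang",[np.degrees(np.arctan2(*(c[(i+1)%4]-c[i])[::-1])).round(1) for i in range(4)])
for nm,(u0,v0,u1,v1) in dict(p1=(360,250,420,310),p2=(455,190,500,240)).items():
    Q=P[v0:v1,u0:u1].reshape(-1,3);Q=Q[Q[:,2]>.128]; print(nm,len(Q),cv2.minAreaRect((Q[:,:2]*1000).astype(np.float32)),np.median(Q,0))
# slot: dark pixels within head
a=f["image"].astype(float).mean(2); g=cv2.resize(a[200:255,175:230].astype(np.float32),None,fx=6,fy=6,interpolation=cv2.INTER_CUBIC)
for zz in (.105,.11,.113):
    pu,pv=proj(f,[.53,.176,zz]); print(zz,pu,pv)
    v,u=np.mgrid[:g.shape[0],:g.shape[1]]; U=175+(u+.5)/6-.5; V=200+(v+.5)/6-.5
    o=-f["R"].T@f["t"]; d=np.stack([(U-f["cx"])/f["fx"],(V-f["cy"])/f["fy"],np.ones_like(U)],-1)@f["R"]; X=o+d*((zz-o[2])/d[...,2])[...,None]
    r=np.hypot(X[...,0]-.53,X[...,1]-.176); m=(r<.017)&(g<95)
    Y=X[m][:,:2]; mu=Y.mean(0); w,vv=np.linalg.eigh(np.cov(Y.T)); ax=vv[:,1]; print(mu.round(4),np.degrees(np.arctan2(ax[1],ax[0])),np.sqrt(w*12),m.sum(), np.percentile(g[r<.017],[5,25,50,75]))
```

```text
handle 266 ((542.7127075195312, -236.20008850097656), (35.51723098754883, 24.988924026489258), 24.043228149414062) 0.1529538504149151
[[ 562.4 -239.1]
 [ 531.2 -253.3]
 [ 520.7 -234.5]
 [ 552.1 -219.9]] [ 541.60802855 -236.66400194] [np.float64(34.3), np.float64(21.5), np.float64(34.7), np.float64(21.8)]
ang [np.float64(-155.5), np.float64(119.3), np.float64(24.9), np.float64(-61.9)]
p1 277 ((452.1328430175781, -125.55473327636719), (157.11422729492188, 32.76898193359375), 78.4464340209961) [ 0.44055919 -0.18226896  0.13367182]
p2 269 ((523.644775390625, -202.8925018310547), (40.58618927001953, 343.981201171875), 17.7753849029541) [ 0.56987581 -0.34822139  0.13437264]
0.105 202.57062339540252 225.3938952762707
[0.5311 0.179 ] 157.53857372104764 [0.00746026 0.0333611 ] 2476 [ 59.32445679  86.51702118 143.43630981 146.31356812]
0.11 201.96577742046557 225.16186651170528
[0.5306 0.1779] 157.5359843487001 [0.0074353  0.03374896] 2521 [ 59.11392899  85.94118309 143.14064026 145.97107315]
0.113 201.59982888419432 225.02148269452871
[0.5304 0.1772] 157.5166330878036 [0.00740892 0.03389446] 2541 [ 59.06069183  85.85728455 143.07202148 145.81104279]
```

Run:
```python
from h import *
from plant import robot
f=load("scene0"); P=cloud(f)
for nm,c,rad,lo,hi in [("head",(.53,.176),.03,.1075,.125),("handle",(.5425,-.2365),.03,.145,.165),("standtop",(.544,-.2375),.065,.082,.088),("bridge",(.53,.176),.11,.084,.092)]:
    Q=P.reshape(-1,3); Q=Q[(np.hypot(Q[:,0]-c[0],Q[:,1]-c[1])<rad)&(Q[:,2]>lo)&(Q[:,2]<hi)]
    if len(Q)>4: print(nm,len(Q),cv2.minAreaRect((Q[:,:2]*1000).astype(np.float32)),np.median(Q[:,2]))
crop(f,190,170,70,80,8,"pics/c3.png"); crop(f,335,150,95,70,8,"pics/c4.png")
t0=robot.sense()["t"]
for d in (114,-66): print("pick",d,(lambda q: None if q is None else q.round(2))(robot.inverse_kinematics([.5425,-.2365,.116],[np.pi,0,np.radians(d)])))
for d in (67.5,247.5,67.5-120,247.5-120,67.5-150): print("screw",d,(lambda q: None if q is None else np.round(q,2))(robot.inverse_kinematics([.53,.176,.2],[np.pi,0,np.radians(d)])))
print(robot.sense()["t"]-t0)
```

```text
head 145 ((532.1973266601562, 177.60244750976562), (41.93136215209961, 43.06119918823242), 66.39016723632812) 0.11172355070451748
handle 153 ((545.81689453125, -234.02618408203125), (37.64592742919922, 23.886707305908203), 26.757883071899414) 0.1524462767391633
standtop 677 ((546.1644897460938, -234.77285766601562), (88.2637710571289, 85.68280029296875), 5.371303081512451) 0.0849816570161719
bridge 652 ((533.122314453125, 177.20529174804688), (178.6691436767578, 52.524227142333984), 83.64630889892578) 0.08796456085412685
pick 114 [ 0.8   0.55 -0.62  1.83  0.4   0.89  1.98]
pick -66 [-0.39  0.73  1.09  1.9  -0.78  1.01 -0.1 ]
screw 67.5 [-0.58  0.32  0.23  1.87 -0.09  0.96  0.87]
screw 247.5 [-1.2   0.53  1.12  1.9  -0.55  1.06 -1.82]
screw -52.5 [-0.82  0.35  0.53  1.89 -0.21  0.96 -1.1 ]
screw 127.5 [-0.4   0.32  0.    1.86 -0.    0.96  1.83]
screw -82.5 [-0.89  0.36  0.63  1.89 -0.26  0.97 -1.58]
0.0
```

View pics/c3.png

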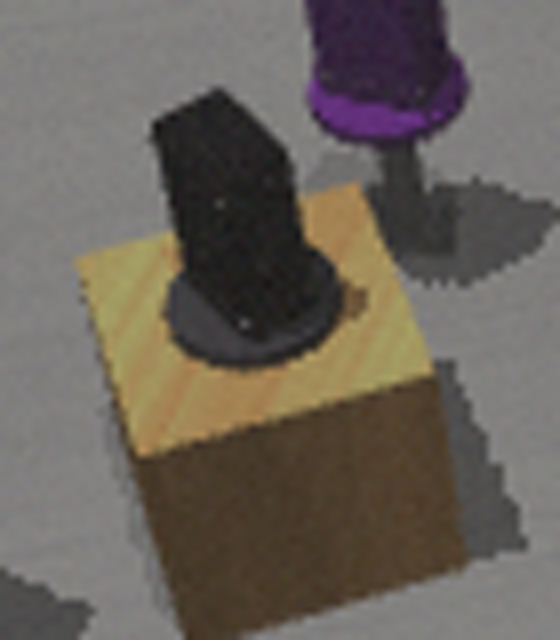

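View pics/c4.png

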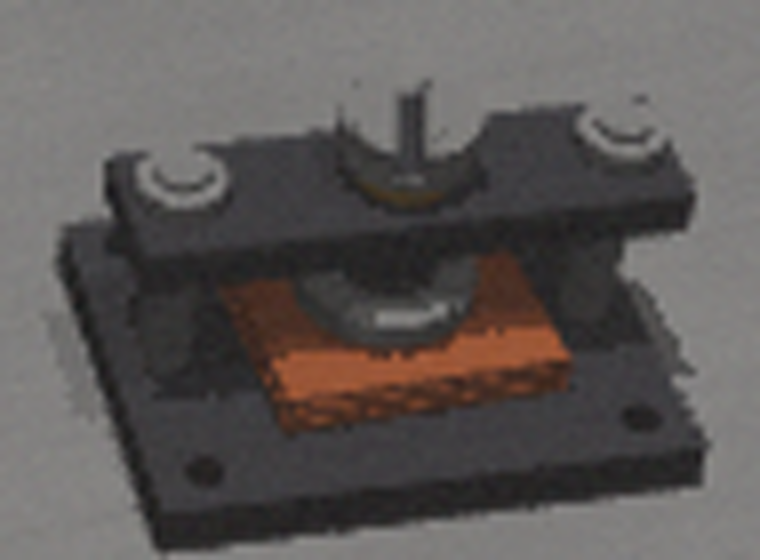

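Run:
```python
from h import *
from plant import robot
def show(tag):
    f=robot.grab_frame("wrist"); np.savez(f"pics/{tag}.npz",**f); cv2.imwrite(f"pics/{tag}.png",f["image"][:,:,::-1]); return f
ps=np.radians(67.5)
f=load("wrist0"); print("look dir",f["R"][2].round(3))
robot.goto([.53+.067*np.sin(ps),.176-.067*np.cos(ps),.26],[np.pi,0,ps]); print(robot.sense()["t"],robot.sense()["joint_pos"].round(2)); show("w1")
ps=np.radians(114)
robot.goto([.544+.067*np.sin(ps),-.236-.067*np.cos(ps),.26],[np.pi,0,ps]); print(robot.sense()["t"],robot.sense()["joint_pos"].round(2)); show("w2")
```

```text
look dir [ 0.253 -0.089 -0.963]
2.3417 [-0.52  0.35  0.27  1.69 -0.1   1.12  0.95]
3.7417 [ 0.07  0.4   0.26  1.61 -0.11  1.14  2.35]
```

View pics/w1.png

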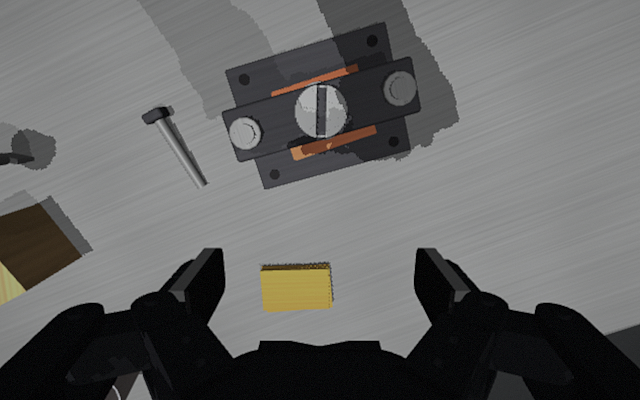

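View pics/w2.png

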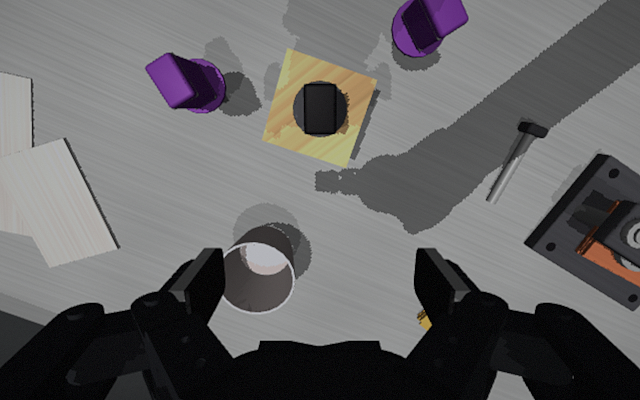

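The first wrist picture shows the screw at about (321,111) with the slot nearly vertical in the image. The second shows the handle top at (320,109). I'll measure both.

Run:
```python
from h import *
for tag,items in [("w1",[("head",(.53,.176),.035,.1075,.125),("bridge",(.53,.176),.11,.084,.092),("base",(.53,.176),.13,.015,.025)]),("w2",[("handle",(.5425,-.2365),.03,.148,.165),("standtop",(.544,-.2375),.068,.08,.0895)])]:
    f=load(tag); P=cloud(f)
    for nm,c,rad,lo,hi in items:
        Q=P.reshape(-1,3); Q=Q[(np.hypot(Q[:,0]-c[0],Q[:,1]-c[1])<rad)&(Q[:,2]>lo)&(Q[:,2]<hi)]
        print(nm,len(Q),cv2.minAreaRect((Q[:,:2]*1000).astype(np.float32)),np.median(Q[:,2]))
f=load("w1"); crop(f,280,70,90,80,8,"pics/c5.png")
c=cloud(f); Q=c[85:137,290:352].reshape(-1,3); r=np.hypot(Q[:,0]-.531,Q[:,1]-.177); 
S=Q[(r<.017)&(Q[:,2]<.106)]; print("slot floor",len(S),np.median(S,0)); w,v=np.linalg.eigh(np.cov(S[:,:2].T)); print(np.degrees(np.arctan2(v[1,1],v[0,1])), S.mean(0), np.sqrt(12*w))
crop(load("w2"),280,40,100,130,6,"pics/c6.png")
```

```text
head 1657 ((531.509521484375, 179.50595092773438), (43.297611236572266, 42.55724334716797), 66.73387908935547) 0.11263961803075986
bridge 6830 ((531.511962890625, 179.04190063476562), (179.89846801757812, 50.20351028442383), 83.28005981445312) 0.08843868562735971
base 10100 ((531.4151000976562, 179.4037628173828), (180.2528533935547, 140.0592498779297), 83.21148681640625) 0.02051132606347985
handle 1659 ((544.0182495117188, -234.10182189941406), (35.184017181396484, 23.694368362426758), 24.151771545410156) 0.15339389835467243
standtop 6273 ((545.626953125, -235.11077880859375), (85.22210693359375, 85.22673797607422), 5.855982780456543) 0.08554526148126106
slot floor 385 [0.53138793 0.17922318 0.10398942]
155.8130780298447 [0.53159798 0.17911242 0.10398753] [0.00850468 0.03395137]
```

View pics/c5.png

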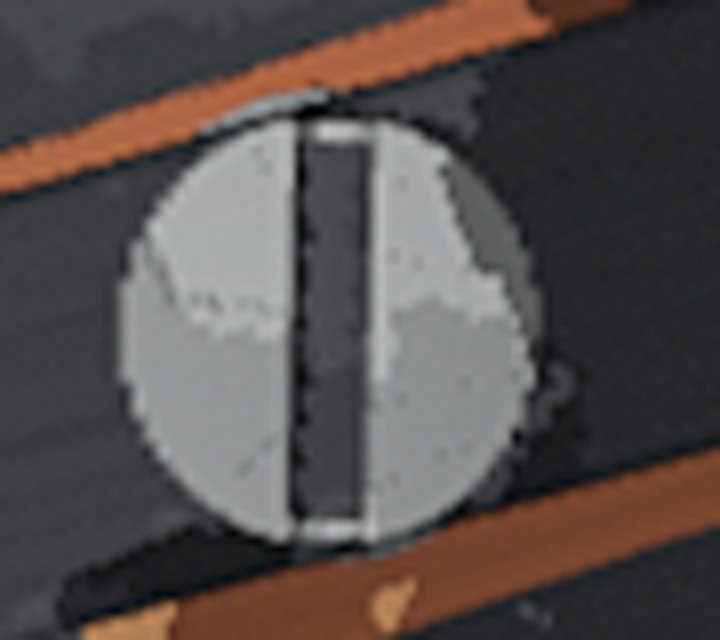

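View pics/c6.png

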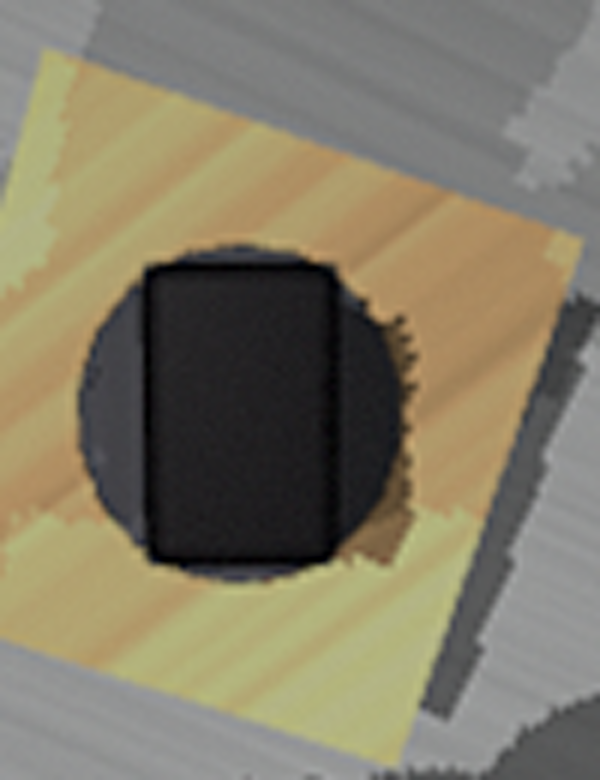

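Run:
```python
from h import *
from plant import robot
f=load("w1"); a=ray(f,280+334.5/8,70+122/8,.108); b=ray(f,280+329/8,70+525/8,.108); d=a-b; print("slot",np.degrees(np.arctan2(d[1],d[0])),(a+b)/2)
yaw=np.radians(114.1)
robot.grip(0.6,60)
robot.goto([.544,-.2348,.2],[np.pi,0,yaw])
robot.move_straight([.544,-.2348,.116],vel=.12,contact_N=8)
s=robot.sense(); print(s["t"],s["tcp_pos"],s["wrist_force"],s["torque"])
robot.grip(0.0,90)
s=robot.sense(); print(s["t"],s["opening"],s["tcp_pos"],s["wrist_force"],s["torque"],s["joint_pos"].round(2))
f=robot.grab_frame("wrist"); np.savez("pics/w3.npz",**f); cv2.imwrite("pics/w3.png",f["image"][:,:,::-1])
```

```text
slot 156.98274565748292 [0.53170959 0.1794387  0.108     ]
5.525 [ 0.54482658 -0.23498972  0.11674593] [ 0.28308808  0.28707719 -0.2928193 ] [-0.00581981  0.03539298  0.00658273]
5.8833 0.26838950168065884 [ 0.54473254 -0.23508154  0.11710466] [ 0.06451031 -0.69270793  4.3677713 ] [0.10521392 0.05076361 0.02109318] [ 0.15  0.48  0.24  1.87 -0.15  0.81  2.47]
```

View pics/w3.png

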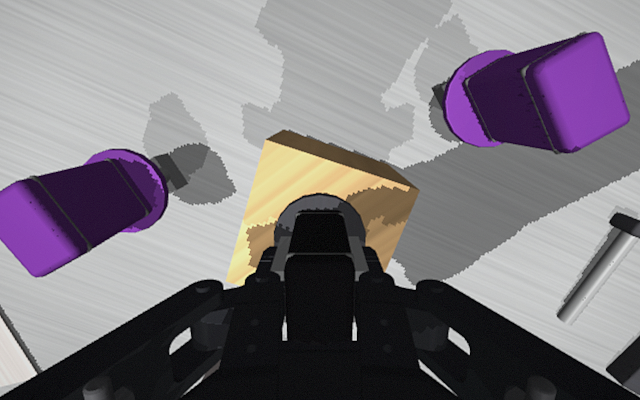

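The handle is gripped: the opening reads 0.27, about 23 mm, which fits the 24 mm side. Next I'll lift it and carry it over the press.

Run:
```python
from h import *
from plant import robot
p=robot.sense()["tcp_pos"]
robot.move_straight([.544,-.2348,.255],vel=.25)
s=robot.sense(); print(s["t"],s["opening"],s["tcp_pos"],s["wrist_force"],s["torque"])
robot.goto([.5315,.1785,.250],[np.pi,0,np.radians(66.9)])
robot.move_straight([.5315,.1785,.225],vel=.1)
robot.sleep(.3)
s=robot.sense(); print(s["t"],s["opening"],s["tcp_pos"],s["tcp_rot"],s["wrist_force"],s["torque"],s["joint_pos"].round(2))
for n in ["wrist","scene"]:
    f=robot.grab_frame(n); np.savez(f"pics/{n}4.npz",**f); cv2.imwrite(f"pics/{n}4.png",f["image"][:,:,::-1])
    if n=="wrist": crop(f,250,110,140,140,5,"pics/c7.png")
    else: crop(f,330,80,100,150,4,"pics/c8.png")
```

```text
6.6417 0.269016068851365 [ 0.5429157  -0.23424702  0.25330687] [ 0.06417347 -0.06241342 -1.76612913] [ 0.01486373 -0.04260195 -0.04835961]
8.8667 0.27082610642704275 [0.53179207 0.17856635 0.2255607 ] [ 3.14089853e+00 -7.62769762e-04  1.16761843e+00] [-0.44721401 -0.33998792 -1.72465113] [-0.02392725 -0.01252841  0.0410339 ] [-0.55  0.3   0.19  1.84 -0.07  1.01  0.83]
```

View pics/wrist4.png

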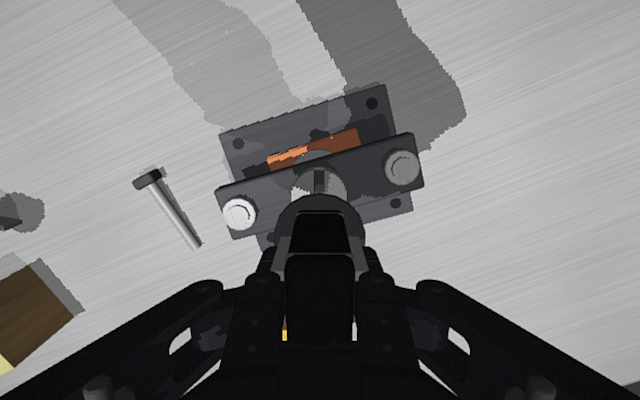

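View pics/c8.png

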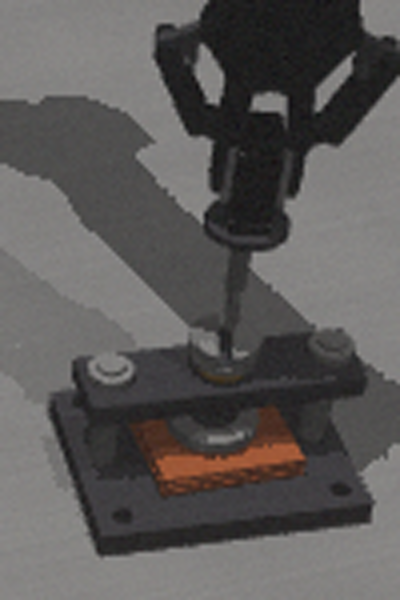

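View pics/c7.png

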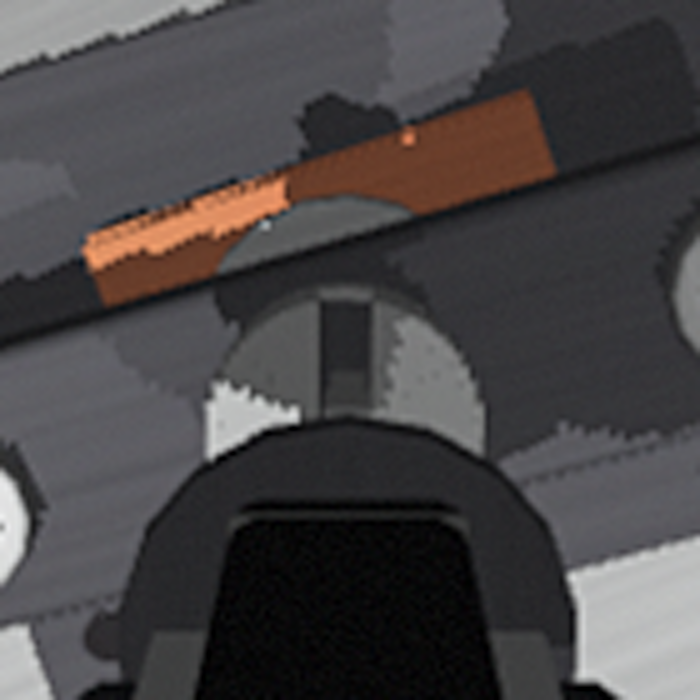

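The wrist crop shows the slot centred at column 346 and the flange at 348, so they line up to about 0.3 mm. I'll descend with contact sensing.

Run:
```python
from h import *
from plant import robot
s=robot.sense(); print(s["torque"],s["wrist_force"])
c=robot.move_straight([.5315,.1785,.190],vel=.03,contact_N=6)
s=robot.sense(); print(c,s["t"],s["opening"],s["tcp_pos"],s["wrist_force"],s["torque"],s["effort"][6],s["joint_pos"])
f=robot.grab_frame("scene"); np.savez("pics/s5.npz",**f); crop(f,340,90,90,120,5,"pics/c9.png")
```

```text
[-0.0036733  0.0064609  0.0315201] [-0.04068961 -0.00931619 -1.13544269]
True 9.7667 0.27272384191037874 [0.53150438 0.17847689 0.20107134] [-1.24230069 -0.64067525  5.69634408] [-0.18533892  0.2660097  -0.02790091] 0.018362930277362466 [-0.54943221  0.32392834  0.18804978  1.86474505 -0.07280135  0.95992209
  0.83841374]
```

View pics/c9.png

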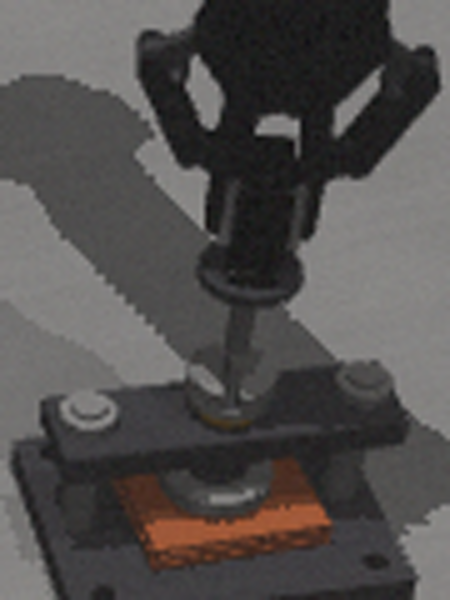

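```bash
cat > turn.py <<'E'
from h import *
from plant import robot
import json,os
X,Y=.5315,.1785
def avg(n=4,dt=.02):
    S=[]
    for i in range(n):
        robot.sleep(dt) if i else None
        s=robot.sense(); S.append(np.r_[s["wrist_force"],s["torque"],s["effort"][6],s["tcp_pos"],s["tcp_rot"],s["joint_pos"][6]])
    return np.mean(S,0),s
def step(st,dyaw,Ft=7.,vel=None):
    st["yaw"]+=dyaw; st["z"]+=3e-3*dyaw*st.get("follow",1)   # clockwise: dyaw<0 -> sinks
    kw={} if vel is None else dict(vel=vel)
    robot.move_straight([X,Y,st["z"]],attitude=[np.pi,0,st["yaw"]],**kw)
    a,s=avg()
    print("t %.2f cmd %.3f z %.4f | yaw %.3f z %.4f F %s T %s eff %.3f tilt %.3f %.3f"%(s["t"],st["yaw"],st["z"],a[12],a[9],a[:3].round(1),a[3:6].round(3),a[6],(a[10]%(2*np.pi))-np.pi,a[11]))
    st["z"]+=np.clip((a[2]+1.2-Ft)*4e-5,-4e-4,4e-4)
    json.dump(st,open("st.json","w")); return a
E
python3 - <<'E'
from turn import *
st=dict(yaw=float(robot.sense()["tcp_rot"][2]),z=.2008)
step(st,0.0); step(st,-.05); step(st,-.1)
E
```

```text
t 10.12 cmd 1.168 z 0.2008 | yaw 1.168 z 0.2011 F [-0.3 -0.3  2.8] T [-0.031  0.012  0.026] eff 0.001 tilt -0.001 -0.001
t 10.42 cmd 1.118 z 0.2005 | yaw 1.118 z 0.2011 F [-0.5 -0.1  5.4] T [-0.035  0.028 -0.006] eff 0.009 tilt -0.001 -0.001
t 10.72 cmd 1.018 z 0.2002 | yaw 1.018 z 0.2009 F [ 0.3 -0.6  5.3] T [-0.138  0.079 -0.036] eff 0.003 tilt -0.001 -0.001
```

Run:
```python
from turn import *
st=json.load(open("st.json"))
for i in range(5):
    a=step(st,-.1)
    if abs(a[5])>.3: break
```

```text
t 11.02 cmd 0.918 z 0.1999 | yaw 0.918 z 0.2006 F [-0.6 -0.3  5.9] T [-0.194  0.134 -0.028] eff 0.004 tilt -0.001 -0.001
t 11.32 cmd 0.818 z 0.1996 | yaw 0.818 z 0.2003 F [-0.2 -1.   6.4] T [-0.243  0.123 -0.034] eff 0.005 tilt -0.001 -0.001
t 11.62 cmd 0.718 z 0.1993 | yaw 0.718 z 0.2000 F [-0.6 -0.5  6.5] T [-0.241  0.149 -0.04 ] eff 0.005 tilt -0.001 -0.001
t 11.92 cmd 0.618 z 0.1990 | yaw 0.618 z 0.1997 F [-0.6 -0.6  6.1] T [-0.288  0.176 -0.044] eff 0.004 tilt -0.001 -0.001
t 12.22 cmd 0.518 z 0.1988 | yaw 0.518 z 0.1994 F [-0.8 -0.7  6.4] T [-0.3    0.206 -0.034] eff 0.003 tilt -0.001 -0.001
```

```bash
cat >> turn.py <<'E'
def step2(st,dyaw,Ft=7.):
    st["yaw"]+=dyaw; st["z"]+=3e-3*dyaw
    robot.move_straight([X,Y,st["z"]],attitude=[np.pi,0,st["yaw"]])
    s0=robot.sense(); a,s=avg(6,.015)
    print("t %.2f cmd %.3f | yaw %.3f z %.4f F %s T0 %.3f T %s eff0 %.3f eff %.3f"%(s["t"],st["yaw"],a[12],a[9],a[:3].round(1),s0["torque"][2],a[3:6].round(3),s0["effort"][6],a[6]))
    st["z"]+=np.clip((a[2]+1.2-Ft)*4e-5,-4e-4,4e-4)
    json.dump(st,open("st.json","w")); return a
E
python3 - <<'E'
from turn import *
st=json.load(open("st.json"))
for i in range(8):
    a=step2(st,-.06)
    if abs(a[5])>.12 or abs(a[6])>.1: break
E
```

```text
t 12.55 cmd 0.458 | yaw 0.458 z 0.1992 F [-0.6 -1.   6. ] T0 -0.005 T [-0.341  0.206 -0.025] eff0 -0.002 eff 0.020
t 12.88 cmd 0.398 | yaw 0.398 z 0.1990 F [-0.6 -1.3  6.8] T0 -0.059 T [-0.331  0.213 -0.028] eff0 -0.001 eff 0.018
t 13.22 cmd 0.338 | yaw 0.338 z 0.1988 F [-0.9 -1.   6.4] T0 -0.011 T [-0.335  0.217 -0.01 ] eff0 -0.004 eff 0.019
t 13.55 cmd 0.278 | yaw 0.278 z 0.1987 F [-1.1 -1.1  6.3] T0 -0.057 T [-0.334  0.23  -0.037] eff0 -0.004 eff 0.018
t 13.88 cmd 0.218 | yaw 0.218 z 0.1985 F [-1.1 -1.   6. ] T0 0.020 T [-0.324  0.254 -0.012] eff0 -0.004 eff 0.018
t 14.22 cmd 0.158 | yaw 0.158 z 0.1983 F [-1.1 -1.1  6. ] T0 -0.032 T [-0.328  0.26  -0.02 ] eff0 -0.003 eff 0.017
t 14.55 cmd 0.098 | yaw 0.098 z 0.1981 F [-1.  -1.1  6.4] T0 -0.024 T [-0.377  0.313 -0.007] eff0 -0.004 eff 0.016
t 14.88 cmd 0.038 | yaw 0.038 z 0.1979 F [-0.8 -1.4  6.1] T0 -0.085 T [-0.34   0.272 -0.045] eff0 -0.004 eff 0.018
```

Run:
```python
from turn import *
st=json.load(open("st.json"))
f=robot.grab_frame("scene"); crop(f,330,80,100,140,5,"pics/c10.png")
for i in range(6):
    a=step2(st,-.06)
    if abs(a[5])>.12 or abs(a[6])>.1: break
```

```text
t 15.27 cmd -0.022 | yaw -0.022 z 0.1978 F [-1.4 -1.3  6.1] T0 0.026 T [-0.353  0.311 -0.025] eff0 -0.004 eff 0.016
t 15.60 cmd -0.082 | yaw -0.082 z 0.1976 F [-1.1 -1.2  6.4] T0 -0.026 T [-0.356  0.325 -0.025] eff0 -0.003 eff 0.016
t 15.93 cmd -0.142 | yaw -0.142 z 0.1974 F [-1.2 -1.3  6.4] T0 -0.050 T [-0.335  0.328 -0.026] eff0 -0.003 eff 0.016
t 16.27 cmd -0.202 | yaw -0.202 z 0.1972 F [-1.  -0.9  5.9] T0 0.026 T [-0.321  0.33  -0.017] eff0 -0.003 eff 0.016
t 16.60 cmd -0.262 | yaw -0.262 z 0.1971 F [-1.1 -0.8  6.2] T0 -0.072 T [-0.307  0.387 -0.022] eff0 -0.004 eff 0.019
t 16.93 cmd -0.322 | yaw -0.322 z 0.1969 F [-1.6 -0.6  6.1] T0 -0.022 T [-0.293  0.354 -0.038] eff0 -0.004 eff 0.016
```

View pics/c10.png

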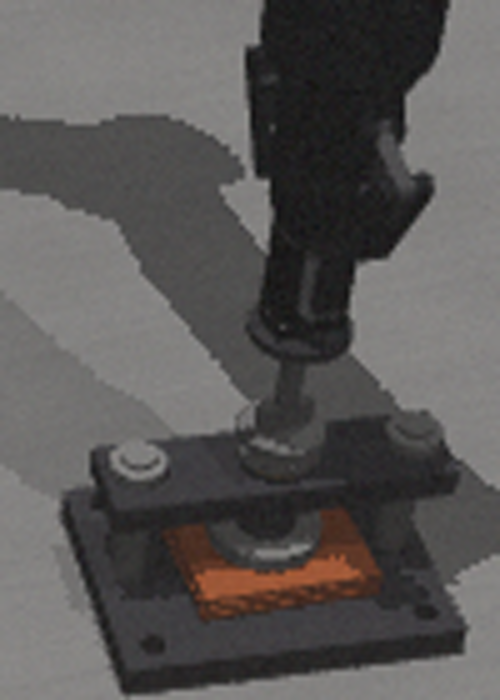

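Run:
```python
from h import *
for tag in ["w1","wrist4","top0","scene0","s5"]:
    f=load(tag); P=cloud(f).reshape(-1,3); I=f["image"].reshape(-1,3).astype(int)
    d=np.hypot(P[:,0]-.531,P[:,1]-.178)
    cu=(I[:,0]>I[:,2]+30)&(d<.06)&(P[:,2]>.025)&(P[:,2]<.045)
    pad=(abs(I[:,0]-I[:,2])<25)&(d<.0305)&(P[:,2]>.038)&(P[:,2]<.06)
    print(tag,cu.sum(),np.percentile(P[cu,2],[10,50,90]).round(4) if cu.any() else "",pad.sum(),np.percentile(P[pad,2],[10,30,50,70,90]).round(4) if pad.any() else "")
```

```text
w1 1368 [0.034  0.0353 0.0364] 29 [0.0491 0.0494 0.0498 0.05   0.0509]
wrist4 1242 [0.0304 0.0353 0.0363] 256 [0.0488 0.0495 0.0499 0.0503 0.0508]
top0 489 [0.0319 0.0348 0.0373] 28 [0.0478 0.0488 0.0504 0.0511 0.0526]
scene0 401 [0.03   0.0345 0.0365] 169 [0.044  0.0485 0.0496 0.0507 0.0543]
s5 409 [0.0289 0.0345 0.0366] 168 [0.0448 0.0483 0.0492 0.0502 0.0531]
```

The depth data puts the gap at about 4.6 mm, so contact should come near 1.5 rad. The screw has turned about 1.4 rad so far. I'll go on in small steps.

Run:
```python
from turn import *
st=json.load(open("st.json"))
for i in range(7):
    a=step2(st,-.06)
    if abs(a[5])>.15 or abs(a[6])>.12: break
```

```text
t 17.27 cmd -0.382 | yaw -0.382 z 0.1967 F [-0.9 -0.7  6.4] T0 -0.089 T [-0.28   0.388 -0.041] eff0 -0.005 eff 0.018
t 17.60 cmd -0.442 | yaw -0.442 z 0.1966 F [-0.9 -0.8  6.6] T0 -0.045 T [-0.282  0.434 -0.026] eff0 -0.005 eff 0.017
t 17.93 cmd -0.502 | yaw -0.502 z 0.1964 F [-1.8 -0.8  6.9] T0 0.031 T [-0.226  0.518 -0.02 ] eff0 -0.006 eff 0.013
t 18.27 cmd -0.562 | yaw -0.562 z 0.1963 F [-2.2 -0.8  6.9] T0 -0.114 T [-0.164  0.633 -0.039] eff0 -0.010 eff 0.010
t 18.60 cmd -0.622 | yaw -0.622 z 0.1962 F [-2.4 -0.1  7.6] T0 -0.039 T [-0.092  0.699 -0.022] eff0 -0.012 eff 0.007
t 18.93 cmd -0.682 | yaw -0.682 z 0.1961 F [-2.2 -0.   7.2] T0 -0.011 T [-0.091  0.679 -0.007] eff0 -0.025 eff -0.006
t 19.27 cmd -0.742 | yaw -0.742 z 0.1959 F [-2.  -0.3  7.4] T0 0.006 T [-0.088  0.663  0.021] eff0 -0.035 eff -0.019
```

Run:
```python
from turn import *
st=json.load(open("st.json"))
for i in range(3):
    a=step2(st,-.06,8.)
    if abs(a[5])>.3: break
f=robot.grab_frame("wrist"); crop(f,230,90,180,160,4,"pics/c11.png")
f=robot.grab_frame("scene"); np.savez("pics/s11.npz",**f); crop(f,330,80,100,140,5,"pics/c12.png")
```

```text
t 19.60 cmd -0.802 | yaw -0.802 z 0.1957 F [-2.3 -0.5  6.9] T0 0.061 T [-0.069  0.667  0.023] eff0 -0.052 eff -0.033
t 19.93 cmd -0.862 | yaw -0.862 z 0.1956 F [-2.1 -0.3  7.4] T0 0.082 T [-0.073  0.676  0.055] eff0 -0.064 eff -0.044
t 20.27 cmd -0.922 | yaw -0.921 z 0.1954 F [-2.3 -0.3  7.2] T0 0.069 T [-0.079  0.671  0.054] eff0 -0.079 eff -0.060
```

View pics/c11.png

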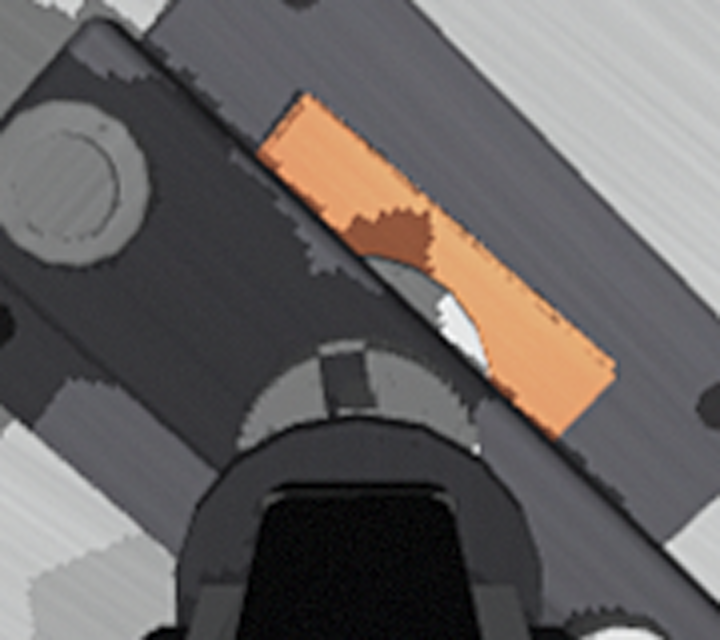

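View pics/c12.png

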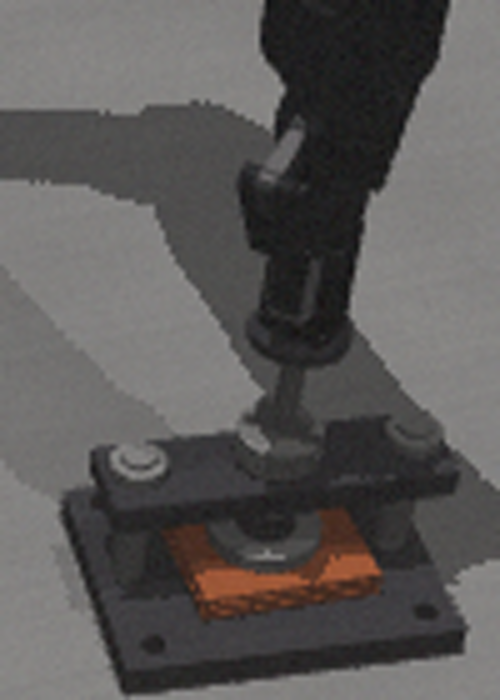

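Run:
```python
from turn import *
st=json.load(open("st.json"))
for i in range(2):
    a=step2(st,-.055,8.)
f=robot.grab_frame("wrist"); np.savez("pics/w12.npz",**f); P=cloud(f).reshape(-1,3); d=np.hypot(P[:,0]-.5315,P[:,1]-.1785)
I=f["image"].reshape(-1,3).astype(int)
cu=(I[:,0]>I[:,2]+30)&(d<.06)&(P[:,2]>.025)&(P[:,2]<.045)
pad=(abs(I[:,0]-I[:,2])<25)&(d<.0305)&(P[:,2]>.038)&(P[:,2]<.06)
hd=(d<.021)&(P[:,2]>.098)&(P[:,2]<.115)
for n,m in (("cu",cu),("pad",pad),("head",hd)): print(n,m.sum(),np.percentile(P[m,2],[10,30,50,70,90]).round(4))
crop(f,260,150,120,70,6,"pics/c13.png")
```

```text
t 20.70 cmd -0.977 | yaw -0.976 z 0.1953 F [-2.3 -0.4  7.3] T0 0.069 T [-0.066  0.702  0.049] eff0 -0.093 eff -0.075
t 21.03 cmd -1.032 | yaw -1.031 z 0.1952 F [-2.4 -0.3  7.3] T0 0.063 T [-0.086  0.658  0.083] eff0 -0.108 eff -0.090
cu 2059 [0.0343 0.035  0.0354 0.0357 0.0363]
pad 263 [0.0445 0.0452 0.0455 0.0459 0.0463]
head 561 [0.0998 0.1061 0.1066 0.107  0.1076]
```

View pics/c13.png

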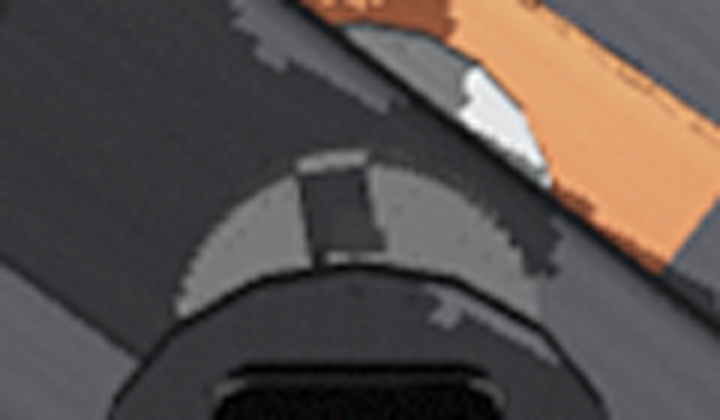

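Pad top (0.0455 m) minus copper top (0.0354 m) equals the pad's 10 mm thickness, so the gap is closed. The head sank 6.0 mm and the pad 4.4 mm, so the springs are compressed about 1.5 mm, roughly 60 N and 0.5 rad past contact. I stop here, relax within the backlash and lift out.

Run:
```python
from turn import *
st=json.load(open("st.json"))
robot.move_straight([X,Y,st["z"]+.0004],attitude=[np.pi,0,st["yaw"]+.09])
a,s=avg(); print(s["t"],a[:6].round(3),a[6],a[12])
robot.move_straight([X,Y,.225],vel=.08)
robot.move_straight([X,Y,.25],vel=.15)
a,s=avg(); print(s["t"],s["opening"],a[:6].round(3))
for n in ("wrist","scene","top"):
    f=robot.grab_frame(n); np.savez(f"pics/{n}14.npz",**f)
    if n=="wrist": cv2.imwrite("pics/w14.png",f["image"][:,:,::-1])
    if n=="scene": crop(f,330,60,100,150,4,"pics/c14.png")
```

```text
21.3833 [-1.856  0.327  6.306 -0.037  0.63   0.184] -0.16412466298788786 -0.9419926465329391
22.275 0.26735631158925405 [-0.396 -0.154 -1.545 -0.017 -0.015 -0.01 ]
```

View pics/w14.png

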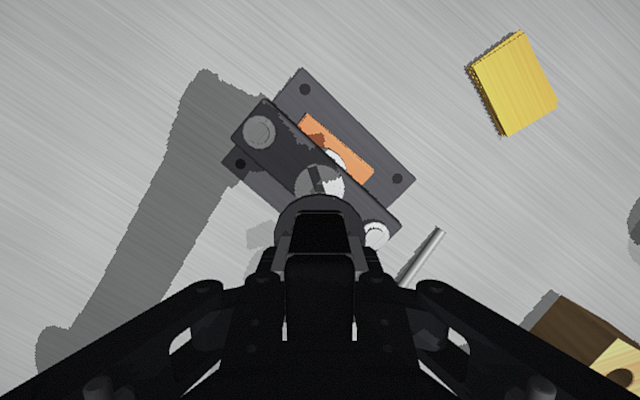

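View pics/c14.png

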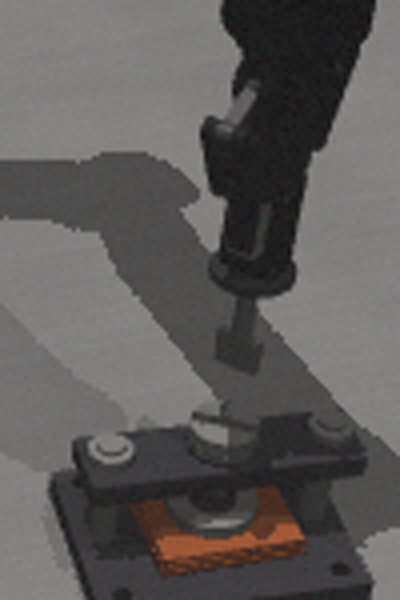

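Run:
```python
from h import *
for tag in ("w1","w12","wrist14","top0","top14"):
    f=load(tag); P=cloud(f).reshape(-1,3); d=np.hypot(P[:,0]-.5315,P[:,1]-.1785); I=f["image"].reshape(-1,3).astype(int)
    cu=(I[:,0]>I[:,2]+30)&(d<.06)&(P[:,2]>.025)&(P[:,2]<.045)
    pad=(abs(I[:,0]-I[:,2])<25)&(d<.0305)&(P[:,2]>.038)&(P[:,2]<.06)
    hd=(d<.021)&(P[:,2]>.1045)&(P[:,2]<.116)
    br=(d>.03)&(d<.09)&(P[:,2]>.084)&(P[:,2]<.0915)
    print(tag,*[(n,m.sum(),np.median(P[m,2]).round(4)) for n,m in (("cu",cu),("pad",pad),("head",hd),("br",br))])
crop(load("wrist14"),270,140,110,80,7,"pics/c15.png")
f=load("top14"); crop(f,150,180,130,100,6,"pics/c16.png")
```

```text
w1 ('cu', np.int64(1377), np.float64(0.0353)) ('pad', np.int64(29), np.float64(0.0498)) ('head', np.int64(1621), np.float64(0.1126)) ('br', np.int64(5751), np.float64(0.0884))
w12 ('cu', np.int64(2059), np.float64(0.0354)) ('pad', np.int64(263), np.float64(0.0455)) ('head', np.int64(486), np.float64(0.1067)) ('br', np.int64(5940), np.float64(0.0885))
wrist14 ('cu', np.int64(1409), np.float64(0.0353)) ('pad', np.int64(145), np.float64(0.0454)) ('head', np.int64(833), np.float64(0.1074)) ('br', np.int64(4003), np.float64(0.0884))
top0 ('cu', np.int64(489), np.float64(0.0348)) ('pad', np.int64(27), np.float64(0.0505)) ('head', np.int64(312), np.float64(0.1118)) ('br', np.int64(1224), np.float64(0.0878))
top14 ('cu', np.int64(440), np.float64(0.0349)) ('pad', np.int64(27), np.float64(0.0453)) ('head', np.int64(162), np.float64(0.107)) ('br', np.int64(706), np.float64(0.0878))
```

View pics/c15.png

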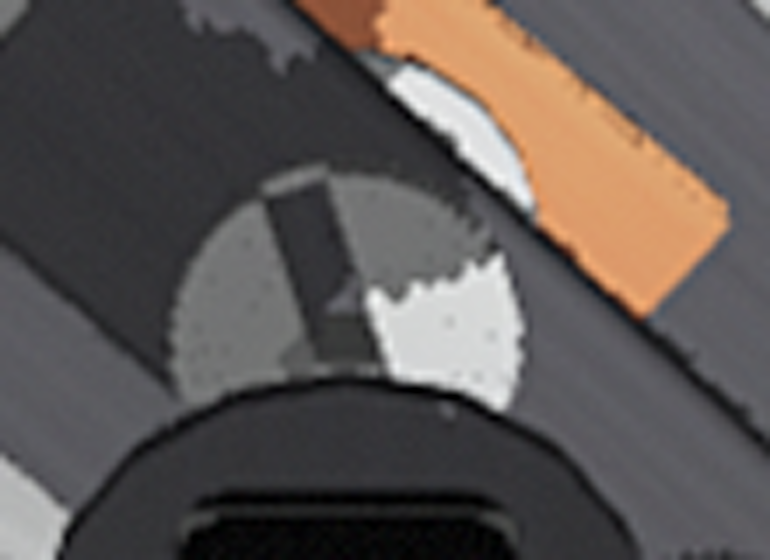

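View pics/c16.png

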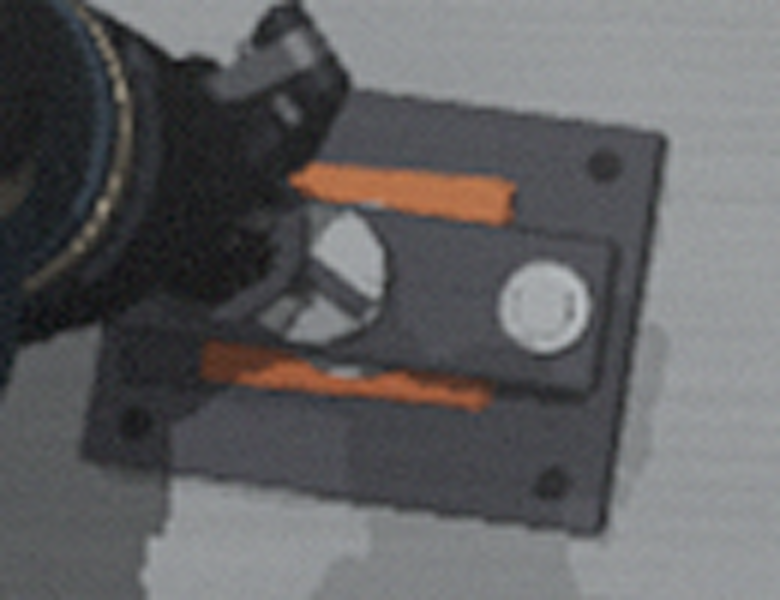

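Run:
```python
from h import *
def ang(tag,u0,v0,k,p,q,z):
    f=load(tag); a=ray(f,u0+p[0]/k,v0+p[1]/k,z); b=ray(f,u0+q[0]/k,v0+q[1]/k,z); d=b-a; print(tag,np.degrees(np.arctan2(d[1],d[0])).round(1),a.round(4),b.round(4))
for z in (.0985,.1065):
    ang("w12",260,150,6,(332,168),(350,250),z)
    ang("wrist14",270,140,7,(295,190),(350,355),z)
    ang("w1",280,70,8,(334.5,122),(329,525),z+.006)
for tag in ("w1","w12","wrist14"):
    f=load(tag); P=cloud(f).reshape(-1,3); d=np.hypot(P[:,0]-.5315,P[:,1]-.1790)
    Q=P[(d<.02)&(P[:,2]>.094)&(P[:,2]<.118)]
    h,e=np.histogram(Q[:,2],np.arange(.094,.1165,.0005)); print(tag,[(round(x*1000,1),int(n)) for x,n in zip(e,h) if n>8])
    # slot floor points
    S=Q[(Q[:,2]<.1015)] if tag!="w1" else Q[Q[:,2]<.106]
    if len(S)>20:
        w,v=np.linalg.eigh(np.cov(S[:,:2].T)); print(len(S),"axis",np.degrees(np.arctan2(v[1,1],v[0,1])),np.sqrt(12*w).round(4))
```

```text
w12 -137.1 [0.5471 0.1911 0.0985] [0.5394 0.1839 0.0985]
wrist14 -126.0 [0.5429 0.1942 0.0985] [0.5294 0.1756 0.0985]
w1 -23.0 [0.5123 0.1877 0.1045] [0.5512 0.1712 0.1045]
w12 -137.1 [0.5487 0.1919 0.1065] [0.5412 0.185  0.1065]
wrist14 -126.0 [0.5441 0.1949 0.1065] [0.531  0.1769 0.1065]
w1 -23.0 [0.5127 0.1875 0.1125] [0.5506 0.1714 0.1125]
w1 [(np.float64(102.5), 37), (np.float64(103.0), 68), (np.float64(103.5), 114), (np.float64(104.0), 108), (np.float64(104.5), 87), (np.float64(105.0), 27), (np.float64(105.5), 9), (np.float64(110.5), 12), (np.float64(111.0), 56), (np.float64(111.5), 167), (np.float64(112.0), 302), (np.float64(112.5), 360), (np.float64(113.0), 277), (np.float64(113.5), 117), (np.float64(114.0), 28)]
460 axis 156.11280312131268 [0.0085 0.0403]
w12 [(np.float64(97.0), 16), (np.float64(97.5), 32), (np.float64(98.0), 24), (np.float64(98.5), 23), (np.float64(105.0), 11), (np.float64(105.5), 51), (np.float64(106.0), 80), (np.float64(106.5), 113), (np.float64(107.0), 89), (np.float64(107.5), 31)]
113 axis 179.99744227407967 [0.0071 0.0109]
wrist14 [(np.float64(97.5), 19), (np.float64(98.0), 31), (np.float64(98.5), 48), (np.float64(99.0), 42), (np.float64(99.5), 21), (np.float64(100.0), 9), (np.float64(106.0), 75), (np.float64(106.5), 150), (np.float64(107.0), 196), (np.float64(107.5), 198), (np.float64(108.0), 99), (np.float64(108.5), 26)]
178 axis 55.42385499092614 [0.0084 0.0187]
```

The slot moved from −137° back to about −126° after I backed off. The screw sprang back about 0.2 rad, leaving only about 0.28 rad (~33 N) past contact, which is marginal. I'll re-seat, tighten again and lift without backing off.

Run:
```python
from turn import *
st=dict(yaw=-.63,z=.1955)
robot.move_straight([X,Y,.212],attitude=[np.pi,0,-.63],vel=.12)
a,s=avg(3); print("base",a[:6].round(3),a[6])
c=robot.move_straight([X,Y,.188],vel=.03,contact_N=6)
s=robot.sense(); print(c,s["t"],s["tcp_pos"],s["wrist_force"])
if c and s["tcp_pos"][2]<.1985:
    st["z"]=float(s["tcp_pos"][2])-.0005
    for d in (-.08,-.08,-.08,-.06,-.05): step2(st,d,8.)
```

```text
base [ 0.217  0.319 -1.367  0.002 -0.031  0.018] 0.02220080728875473
True 23.5 [0.53157115 0.17861964 0.19586914] [-0.49610261  0.02702642  5.54484387]
t 23.83 cmd -0.710 | yaw -0.710 z 0.1959 F [-1.5  0.4  5.6] T0 -0.057 T [ 0.012  0.407 -0.021] eff0 -0.024 eff 0.004
t 24.17 cmd -0.790 | yaw -0.790 z 0.1958 F [-2.1  0.4  7. ] T0 0.007 T [ 0.157  0.693 -0.026] eff0 -0.036 eff -0.011
t 24.50 cmd -0.870 | yaw -0.870 z 0.1956 F [-2.2  0.8  7.5] T0 0.026 T [0.15  0.66  0.041] eff0 -0.058 eff -0.031
t 24.83 cmd -0.930 | yaw -0.929 z 0.1954 F [-2.2  0.7  7.5] T0 0.028 T [0.158 0.669 0.06 ] eff0 -0.076 eff -0.058
t 25.17 cmd -0.980 | yaw -0.979 z 0.1953 F [-1.8  0.5  7. ] T0 0.061 T [0.162 0.643 0.086] eff0 -0.101 eff -0.085
```

Run:
```python
from turn import *
st=json.load(open("st.json"))
step2(st,-.06,8.)
f=robot.grab_frame("wrist"); np.savez("pics/w17.npz",**f); crop(f,260,150,120,70,6,"pics/c17.png")
a,s=avg(4); print(s["t"],a[:6].round(3),a[6],a[9])
robot.move_straight([X,Y,.215],vel=.06)
robot.move_straight([X,Y,.25],vel=.2)
f=robot.grab_frame("wrist"); np.savez("pics/w18.npz",**f); crop(f,270,140,110,80,7,"pics/c18.png")
for tag in ("w17","w18"):
    f=load(tag); P=cloud(f).reshape(-1,3); d=np.hypot(P[:,0]-.5315,P[:,1]-.1790)
    Q=P[(d<.02)&(P[:,2]>.094)&(P[:,2]<.118)]; T=Q[Q[:,2]>.1035]; S=Q[Q[:,2]<.1015]
    w,v=np.linalg.eigh(np.cov(S[:,:2].T)); print(tag,len(S),np.median(T[:,2]),"axis",np.degrees(np.arctan2(v[1,1],v[0,1])),np.sqrt(12*w).round(4))
print(robot.sense()["t"],robot.sense()["tcp_rot"][2])
```

```text
t 25.50 cmd -1.040 | yaw -1.039 z 0.1951 F [-1.8  0.3  7.1] T0 0.072 T [0.131 0.626 0.079] eff0 -0.105 eff -0.086
25.6 [-2.043  0.335  7.409  0.122  0.61   0.094] -0.07572291477117687 0.19513355203929353
w17 96 0.1066717567583385 axis 173.7875108287371 [0.0067 0.0106]
w18 166 0.10727946113113626 axis 53.28295615099442 [0.0082 0.0182]
26.475 -1.0398861346549406
```

View pics/c17.png

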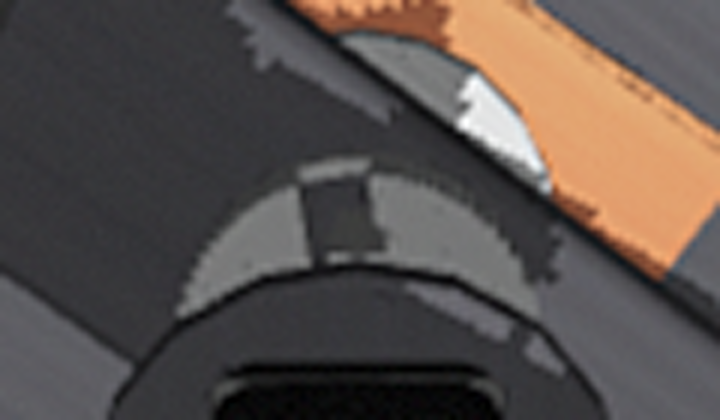

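View pics/c18.png

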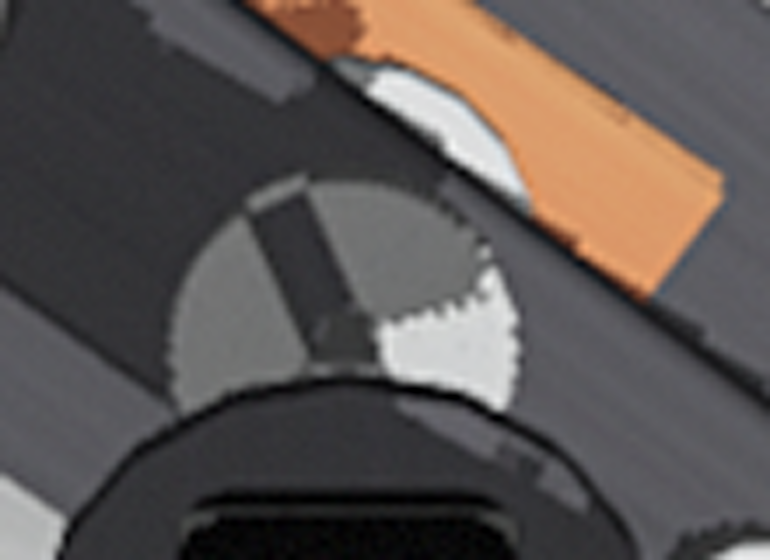

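The result is the same: slot at about −126.5°, head top at 0.1073. That is the friction-limited resting point. It corresponds to about 0.9 mm of spring compression, around 36 N, with the pad on the plates. Next is the driver's return.

Run:
```python
from h import *
from plant import robot
yaw=np.radians(114.1)
robot.goto([.5455,-.2358,.255],[np.pi,0,yaw])
robot.move_straight([.5455,-.2358,.215],vel=.1); robot.sleep(.2)
s=robot.sense(); print(s["t"],s["opening"],s["tcp_pos"],s["tcp_rot"],s["wrist_force"])
f=robot.grab_frame("wrist"); np.savez("pics/w19.npz",**f); crop(f,230,110,180,140,4,"pics/c19.png")
f=robot.grab_frame("scene"); np.savez("pics/s19.npz",**f); crop(f,160,60,110,190,4,"pics/c20.png")
f=robot.grab_frame("top"); np.savez("pics/t19.npz",**f); crop(f,150,180,130,100,6,"pics/c21.png")
```

```text
30.2833 0.2695620485874467 [ 0.54598    -0.23602322  0.2158325 ] [3.14036520e+00 1.09108174e-03 1.99144720e+00] [-0.12477861 -0.11540488 -1.45412557]
```

View pics/c19.png

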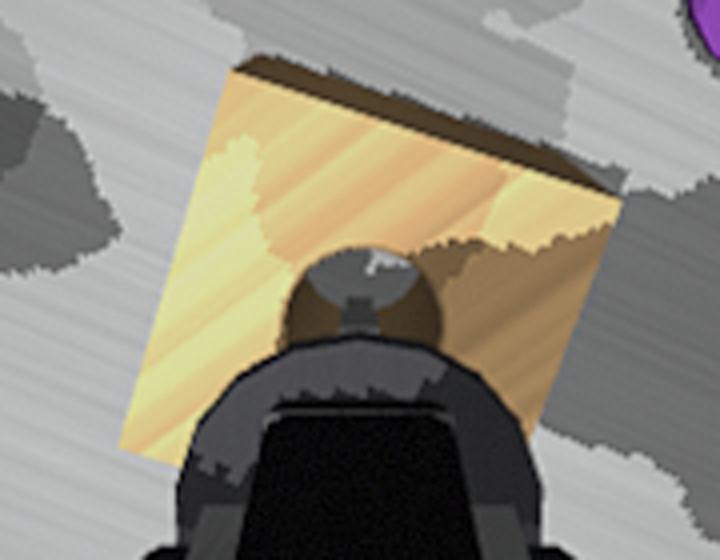

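View pics/c20.png

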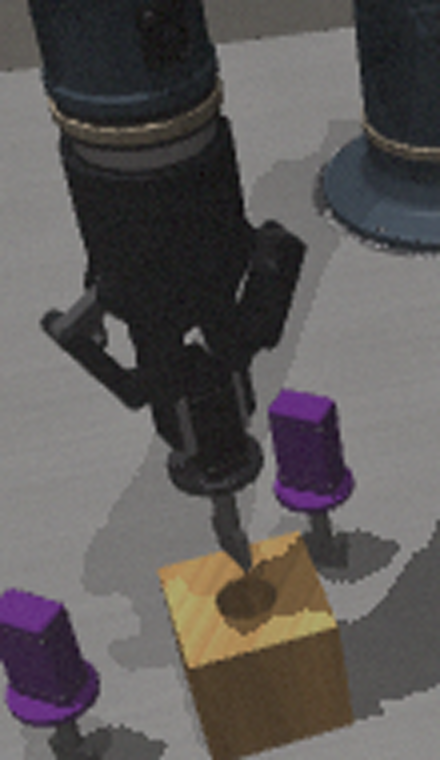

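View pics/c21.png

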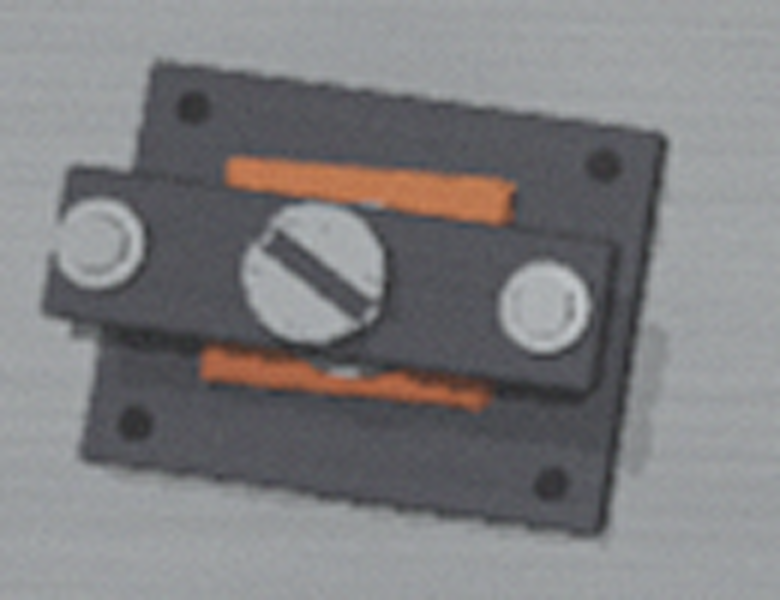

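The wrist view shows the blade and flange centred on the hole (columns 360 and 362). I'll lower the driver with contact sensing.

Run:
```python
from h import *
from plant import robot
c=robot.move_straight([.5455,-.2358,.135],vel=.08,contact_N=7)
s=robot.sense(); print(c,s["t"],s["tcp_pos"],s["wrist_force"])
if not c:
    c=robot.move_straight([.5455,-.2358,.112],vel=.03,contact_N=5)
    s=robot.sense(); print(c,s["t"],s["tcp_pos"],s["wrist_force"],s["torque"])
```

```text
False 31.5833 [ 0.54593421 -0.23603099  0.13558406] [-0.33015437  0.73156803 -1.3195512 ]
True 32.1833 [ 0.54532729 -0.23572919  0.1171123 ] [-1.14079767  0.45903919  3.90389418] [0.05970848 0.08109701 0.00715619]
```

Run:
```python
from h import *
from plant import robot
p=robot.sense()["tcp_pos"]
robot.grip(0.6); robot.sleep(.2)
s=robot.sense(); print(s["t"],s["opening"],s["wrist_force"])
p=s["tcp_pos"]
robot.move_straight([p[0],p[1],.24],vel=.12)
robot.goto([.50,-.02,.33],[np.pi,0,np.radians(90)]); robot.sleep(.3)
s=robot.sense(); print(s["t"],s["wrist_force"])
for n in ("scene","top"):
    f=robot.grab_frame(n); np.savez(f"pics/{n}20.npz",**f); cv2.imwrite(f"pics/{n}20.png",f["image"][:,:,::-1])
    P=cloud(f).reshape(-1,3); d=np.hypot(P[:,0]-.544,P[:,1]+.236); Q=P[(d<.035)&(P[:,2]>.145)&(P[:,2]<.17)]
    if len(Q)>5: print(n,cv2.minAreaRect((Q[:,:2]*1000).astype(np.float32)),np.median(Q[:,2]))
```

```text
32.7667 0.5936079632508535 [0.53145928 0.75695746 0.65272492]
35.1917 [ 0.56731856  0.3240721  -0.43707788]
scene ((547.5556030273438, -236.05284118652344), (35.963966369628906, 23.412500381469727), 24.196409225463867) 0.15233593747882881
top ((543.55859375, -237.71690368652344), (35.83001708984375, 24.373796463012695), 24.221786499023438) 0.15281622984411905
```

View pics/scene20.png

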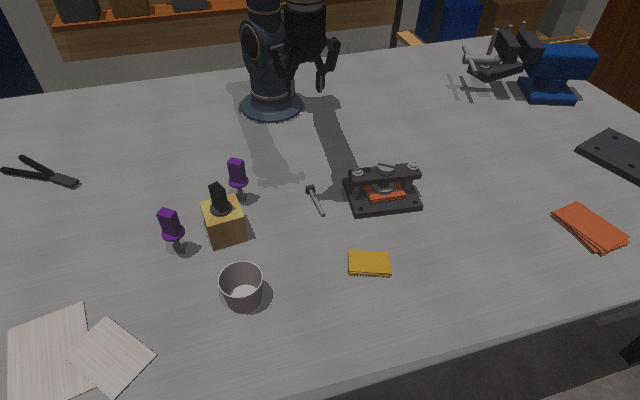

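View pics/top20.png

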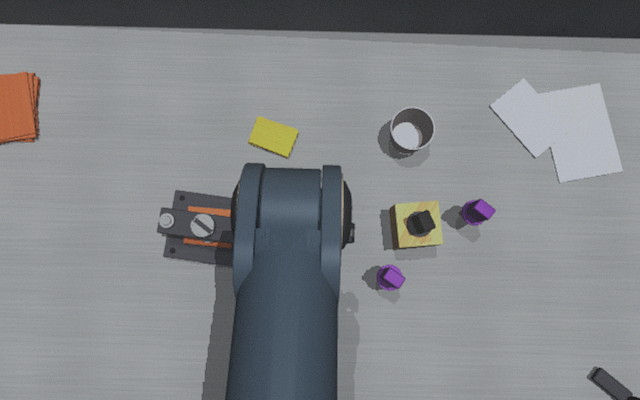

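Run:
```python
from h import *
for tag in ("top0","t19","top20"):
    f=load(tag); zz=.106; a=f["image"].astype(np.float32).mean(2); g=cv2.resize(a[200:255,175:230],None,fx=6,fy=6,interpolation=cv2.INTER_CUBIC)
    v,u=np.mgrid[:g.shape[0],:g.shape[1]]; U=175+(u+.5)/6-.5; V=200+(v+.5)/6-.5
    o=-f["R"].T@f["t"]; d=np.stack([(U-f["cx"])/f["fx"],(V-f["cy"])/f["fy"],np.ones_like(U)],-1)@f["R"]; X=o+d*((zz-o[2])/d[...,2])[...,None]
    m=(np.hypot(X[...,0]-.5295,X[...,1]-.1765)<.016)&(g<95); Y=X[m][:,:2]; w,vv=np.linalg.eigh(np.cov(Y.T)); ax=vv[:,1]
    P=cloud(f).reshape(-1,3); dd=np.hypot(P[:,0]-.53,P[:,1]-.176); h=np.median(P[(dd<.02)&(P[:,2]>.1045),2])
    print(tag,np.degrees(np.arctan2(ax[1],ax[0]))%180,np.sqrt(w*12).round(4),"head",h)
```

```text
top0 157.67754674980702 [0.0074 0.0314] head 0.11179310495828906
t19 53.900281310043745 [0.0067 0.0317] head 0.10698146459258553
top20 53.800695275037796 [0.0071 0.0317] head 0.10711993156639457
```

The screw is holding at 1.81 rad turned, with no drift since I lifted the driver out. I'm handing in.

Run:
```python
from plant import robot
print(robot.close_job()); print(robot.sense()["t"])
```

```text
the job is handed in; nothing more can be done
None
the job is handed in; nothing more can be done
```

The screw is tightened with the driver, the driver hangs back in its stand, and the job was handed in at about 35 s. The one doubt is how tight the plates are held: my estimate is only just above the 0.3 rad that counts as tight.

**What I did:** I seated the blade in the slot and turned clockwise in small steps, lowering the arm as the screw sank and pressing with about 6–7 N. I stopped about 0.5 rad past contact (roughly 60 N).

**What went wrong:** I then backed off 0.09 rad before lifting out, and the screw had sprung back about 0.2 rad. I re-seated the blade, tightened to about the same point and lifted straight out. It settled at nearly the same place, so I take it as where friction holds the screw.

**Last checks:**
- **Screw:** it rests at 1.81 rad turned, about 0.3 rad past contact. That is about 0.9 mm of spring compression, some 36 N. It did not move between lifting out and hand-in.
- **Plates:** the pad was seated on the copper plates, with no gap, while tightening. Turning stayed below the 0.8 rad crush point.
- **Driver:** it hangs upright, its top at 0.153 m as at the start, about 1–2 mm from where it hung before. Nothing else in the two overview pictures appears moved.

**Disagreements:** the three cameras differed by 2–3 mm on positions, so I aligned by the wrist camera. The wrist torque did not match a simple friction picture (it rose when I backed off), so I judged tightness mainly from slot angle and heights.

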